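# Build the sieve stack

### The arm

A 6-joint arm with a two-finger parallel gripper is mounted at the origin on the work surface. World frame = base frame: x ahead of the robot, y to its left, z up, the work surface at z = 0. Lengths are in mm, angles in rad, forces in N, time in s.
With the tool pointing down it reaches from about 350 to 975 mm from the base axis. Payload 7.1 kg.
Tool frame: the origin (TCP) lies midway between the tips of the shut fingers; the grasp point (between the pads) lies 19 mm behind it (ctrl.grip_depth is the distance from the TCP to the grasp point, in mm); z points along the fingers, y is the line along which they close (so a half turn about z gives the same grasp; the last joint's range is limited). The gripper opens to 88 mm and grips with 3 to 60 N. Pads are 20 mm wide; open, the fingers measure 115 mm over their backs; the gripper's body (75 mm by 178 mm) begins 61 mm behind the grasp point.
Start: joints at [1.112, 0.423, 1.63, -0, 1.089, -0.019], TCP at [266.066, 565.52, 188.875] pointing down, gripper open.
Joint ranges: [-3, 3], [-0.9, 2.11], [0.09, 2.58], [-1.31, 4.45], [0.11, 2.69], [-2.54, 2.54]. Speed limits (rad/s): [2.39, 2.39, 3.01, 3.14, 3.14, 3.14].

### API

Orientations are given as a rotation vector (axis times angle).
In Python, from workcell import ctrl, cams gives the robot as it stands.
- The arm moves only by the tool move_arm, never from a script. Its argument "steps" is a list of rows, each a list of 3 entries, a list of its own where there are three numbers: the shift along the tool's x, y, z in units of 25 mm (1.0 is 25 mm), then the turn about the tool's z in units of 5 degrees (1.0 is 5 degrees), then the closure, from 0 (fully open) to 1 (shut). A call has 1 to 20 rows; each row shifts and turns the commanded pose from where the row before left it, along the tool's axes as they then stand; what a row does not reach is not made up. A row lasts 1/12 s, in which the tool goes at most 41.7 mm and 7.16 degrees, less where a joint would pass 70% of its speed; a pose out of reach is approached as far as the arm can. A call is refused whole if a number of a shift passes 1 or a number of a turn 1, either way. A call with a gripper value outside its range is refused whole. The fingers move at their own pace and stop on an object; the grip force is fixed at half the most. Time passes only in rows, so rows that do not move let the fingers close. It gives the time, the measured TCP pose, the force, the opening and the grip force at its end, in the units of the state.
- ctrl.get_obs(): the state, without advancing time (a new reading comes with each control period).
- cams.get_image(name): name is "scene" or "top" or "wrist"; returns a dict with "image" (400x640x3 uint8, red, green, blue), "camera_matrix" (3x3 intrinsics, pixels), "k1" (the pictures are not rectified: a ray, as slopes to the right and down, at radius r is drawn at 1 + k1 r^2 times it, then the intrinsics apply), "xyz" and "rotation" of the camera in the world; the wrist camera has in their place "mount" (4x4, takes a point from camera to tool coordinates, whose origin is the TCP and whose axes are the flange's). Camera axes: x right, y down, z forward; pixel columns grow to the right and rows downward; lengths in mm; the calibration is good to about 2 mm. A picture is of the moment at which its call begins: read the wrist's pose just before it. There is no depth.
- ctrl.close_job(): hands the job in; it is judged then, once.
Trained networks look in the newest picture that a camera, given by its name, has taken for a name from the list of things; names that differ only in an ending like _2 or _b are one class to them, and where a whole thing is asked for, a point or a joint stands for the part that bears it (a point fixed in the world has none). Each returns a list of dicts, best first, with "p" (0 to 1); they miss things now and then, are a little off and sometimes report something else, mostly with a low value. They report only what shows in the picture. A call takes as long as a camera call.
- cams.boxes_of(camera, thing): "rect" ([centre column, centre row, width, height] in pixels, round what is visible of it).
- cams.cut_out(camera, thing): "pixels" (400x640 bool, what is visible of it) and "rect" ([centre column, centre row, width, height] in pixels, round what is visible of it).
The state is a dict: "t": time; "qpos": joint angles; "qvel": joint speeds; "joint_torque": joint torques, N m; "ee_pos": TCP position; "orientation": TCP orientation; "ft_force": force on the tool from outside, world axes, zero at the start; "moment": the same for the moment, N m; "width": finger opening in mm; "grasp_force": force on a finger pad.
Only numpy, scipy, OpenCV 4.12 (cv2) and the standard library are available. Lean on these libraries where they do the work, as an engineer would, in place of code of your own. Each camera call takes 0.05 s, during which the arm holds its last target. There are 200 camera calls.

### The job

Build the sieve stack upright on the shaker's white stack base: first the bare aluminium pan, then the green, the yellow and the red sieve, and the lid on top, each nested fully home in the one below. Leave the blue sieve, the amber bottle, the beaker and the white jar where they stand.

Things in the scene. Friction and masses are not known exactly. Their poses are not given: they have to be found in the camera images.
- base: fixed stack base: round white foot 100 mm across, 14 mm high, with a small green dot; on it a grey collar 60 mm across, its rim 32 mm above the table, with a 50 mm wide, 12 mm deep recess for the pan's skirt. The seated pan's origin is 26 mm above the base's. Origin: centre of the underside, on the table; z up
- pan: receiver pan: bare aluminium cup, no mesh or colour, same outline as the sieves (60 mm across, 28 mm tall, 50 mm mouth, same 6 mm skirt; floor 9 mm up). 90 g, loose, upright. Origin: centre of the underside; z up
- green_sieve: test sieve, green frame, fine mesh in its floor: round cup 60 mm across, 28 mm tall, straight-sided from 6 mm up, mouth 50 mm wide. Below 6 mm a skirt tapers from 47 to 41 mm and drops into the mouth beneath; its shoulder then rests on that rim, origin 22 mm above that of the pan or sieve beneath. 80 g, loose, upright. Origin: centre of the underside; z up
- yellow_sieve: test sieve, yellow frame, medium mesh in its floor: round cup 60 mm across, 28 mm tall, straight-sided from 6 mm up, mouth 50 mm wide. Below 6 mm a skirt tapers from 47 to 41 mm and drops into the mouth beneath; its shoulder then rests on that rim, origin 22 mm above that of the pan or sieve beneath. 80 g, loose, upright. Origin: centre of the underside; z up
- red_sieve: test sieve, red frame, coarse mesh in its floor: round cup 60 mm across, 28 mm tall, straight-sided from 6 mm up, mouth 50 mm wide. Below 6 mm a skirt tapers from 47 to 41 mm and drops into the mouth beneath; its shoulder then rests on that rim, origin 22 mm above that of the pan or sieve beneath. 80 g, loose, upright. Origin: centre of the underside; z up
- lid: lid of the stack: aluminium disc 60 mm across, from 6 to 13 mm up, with the same 6 mm tapering skirt below and a black round knob 24 mm across from 13 to 40 mm up to take it by. Seated on a sieve, its origin is 22 mm above that sieve's origin. 70 g, loose, upright. Origin: centre of the underside; z up
- spare_sieve: spare sieve with a blue frame, same size and build as the others (60 mm across, 28 mm tall); not part of this job. Origin: centre of the underside
- bottle: amber glass bottle with a black cap, 60 mm across, 120 mm tall, loose; not part of the job. Origin: centre of the underside
- beaker: clear glass beaker, 66 mm across, 80 mm tall, loose; not part of the job. Origin: centre of the underside
- jar: white plastic jar with a white lid, 56 mm across, 60 mm tall, loose; not part of the job. Origin: centre of the underside

How it is judged (in metres and radians):
At the end, for the whole second after the job is handed in: On the base, from the bottom up: pan, green, yellow, red sieve, lid; each within 5 mm of the axis of the piece below, its height within 2 mm of fully seated, upright within 0.08 rad, at rest (under 20 mm/s); the blue sieve, bottle, beaker and jar within 20 mm of where they started (horizontal distance between pan and base below 0.005 m and z of pan in the frame of base between 0.024 and 0.028 m and angle between each of pan, green_sieve, yellow_sieve, red_sieve, lid's own z axis and vertical below 0.08 rad and linear speed of each of pan, green_sieve, yellow_sieve, red_sieve, lid below 0.02 m/s and horizontal distance between green_sieve and pan below 0.005 m and z of green_sieve in the frame of pan between 0.02 and 0.024 m and horizontal distance between yellow_sieve and green_sieve below 0.005 m and z of yellow_sieve in the frame of green_sieve between 0.02 and 0.024 m and horizontal distance between red_sieve and yellow_sieve below 0.005 m and z of red_sieve in the frame of yellow_sieve between 0.02 and 0.024 m and horizontal distance between lid and red_sieve below 0.005 m and z of lid in the frame of red_sieve between 0.02 and 0.024 m and distance of each of spare_sieve, bottle, beaker, jar from where it was at the start of the episode below 0.02 m); the robot touches nothing.
It fails at once if the blue sieve is shoved or knocked over (moved over 20 mm or tipped over 0.3 rad) (distance of spare_sieve from where it was at the start of the episode above 0.02 m or angle between spare_sieve's own z axis and vertical above 0.3 rad).
It fails at once if the amber bottle is shoved or knocked over (moved over 20 mm or tipped over 0.3 rad) (distance of bottle from where it was at the start of the episode above 0.02 m or angle between bottle's own z axis and vertical above 0.3 rad).
It fails at once if the beaker is shoved or knocked over (moved over 20 mm or tipped over 0.3 rad) (distance of beaker from where it was at the start of the episode above 0.02 m or angle between beaker's own z axis and vertical above 0.3 rad).
It fails at once if the white jar is shoved or knocked over (moved over 20 mm or tipped over 0.3 rad) (distance of jar from where it was at the start of the episode above 0.02 m or angle between jar's own z axis and vertical above 0.3 rad).
It also fails if it takes over 128 s, if anything falls off the work surface, if the arm or the gripper's body presses on something with over 40 N, if the wrist force passes 120 N, or if a joint passes its speed limit or range.

## Working session

There is one attempt and no reset: what is moved stays moved. The work goes in short steps, Python scripts to look and compute and a tool call to move; the robot and the scene stay as the last step left them, time stands still between calls to the robot, and variables do not carry over. Pictures are saved under pics/ and viewed, at most 14 in all, crops included, and the job is handed in when it is done.

Besides the shell and the picture viewer there is one more tool, called after "Request:" as a command line: name --argument value ..., lists and objects as JSON in quotes. move_arm: Moves the arm, as the interface text tells. Its arguments: {"type":"object","properties":{"steps":{"type":"array"}},"required":["steps"]}

```bash
mkdir -p pics; ls
python3 - <<'E'
from workcell import ctrl,cams
import cv2
print(ctrl.get_obs())
for n in ["scene","top"]:
    d=cams.get_image(n); cv2.imwrite(f"pics/{n}0.png",d["image"][:,:,::-1])
    print(n,d["camera_matrix"],d["k1"],d["xyz"],d["rotation"])
E
```

```text
pics
{'t': 0.0, 'qpos': array([ 1.11202108e+00,  4.23824652e-01,  1.63070177e+00, -9.76726944e-06,
        1.08860615e+00, -1.89914995e-02]), 'qvel': array([-7.56111871e-05, -1.78002102e-03,  4.76940711e-05,  5.36534209e-04,
        9.86989808e-04, -1.09759959e-04]), 'joint_torque': array([-2.02216164e-03, -5.44619393e+01, -2.73663676e+01,  6.42275345e-02,
        2.28951301e-02, -1.75363753e-04]), 'ee_pos': array([265.79020403, 564.98397622, 188.10722675]), 'orientation': array([-6.85172289e-01, -3.06559967e+00,  2.35316185e-03]), 'ft_force': array([ 0.1709026 , -0.5592638 ,  1.06267753]), 'moment': array([0.00477137, 0.02141811, 0.01655494]), 'grasp_force': 0.0, 'width': 87.59489655854641}
scene [[481.39077328   0.         325.90262624]
 [  0.         481.39077328 199.85180808]
 [  0.           0.           1.        ]] -0.09128073324946955 [1507.41355297 -332.03741156  697.29530955] [-1.78776489 -1.29028718  0.72069809]
top [[480.2779678    0.         315.00262488]
 [  0.         480.2779678  194.2181372 ]
 [  0.           0.           1.        ]] -0.08563650510741985 [ 443.55252464   12.70074561 1333.20233711] [-2.19106672  2.20505734 -0.07719162]
```

View pics/top0.png

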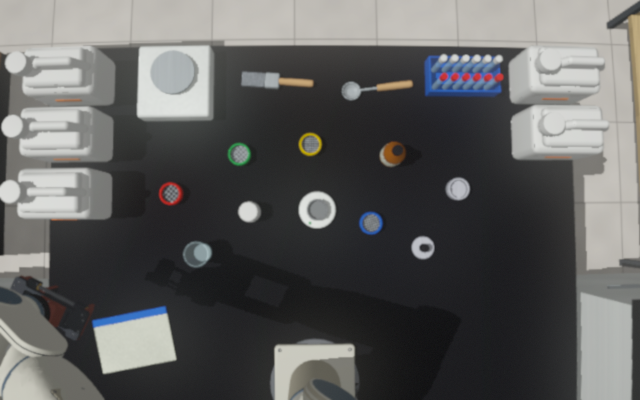

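View pics/scene0.png

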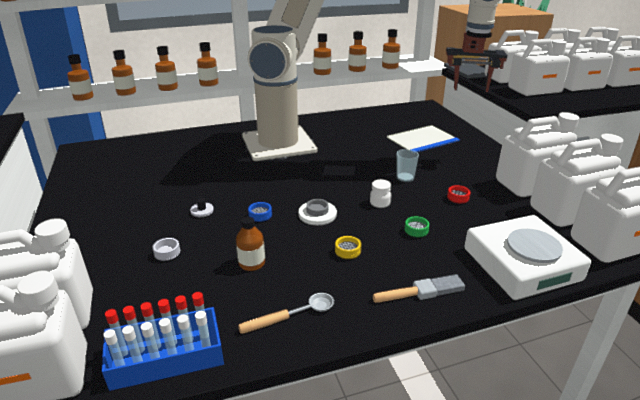

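The top view (640x400) shows base (317,210), pan (458,188), lid (423,248), green (240,154), yellow (310,145), red (171,194), blue (371,223), jar (249,212), beaker (197,254) and bottle (392,153). In the scene view everything is upright and well separated. Next I locate each piece.

```bash
cat > h.py <<'E'
import numpy as np, cv2
from scipy.spatial.transform import Rotation as R
from scipy.optimize import least_squares
from workcell import ctrl,cams
def cam(n):
    o=ctrl.get_obs(); d=cams.get_image(n)
    if n=="wrist":
        M=np.asarray(d["mount"]); Rt=R.from_rotvec(o["orientation"]).as_matrix()
        Rc=Rt@M[:3,:3]; t=Rt@M[:3,3]+o["ee_pos"]
    else:
        r=np.asarray(d["rotation"],float); Rc=R.from_rotvec(r).as_matrix() if r.size==3 else r; t=np.asarray(d["xyz"])
    return dict(K=d["camera_matrix"],k1=d["k1"],R=Rc,t=t,img=d["image"],n=n,o=o)
def proj(c,P):
    q=(np.asarray(P)-c["t"])@c["R"]; s=q[:,:2]/q[:,2:]
    s=s*(1+c["k1"]*(s**2).sum(1,keepdims=True))
    return s@np.diag([c["K"][0,0],c["K"][1,1]])+[c["K"][0,2],c["K"][1,2]]
# outlines: list of (dia, z)
S={"base":[(100,0),(100,14),(60,32)],"lid":[(60,6),(60,13),(24,40),(41,0)],"bottle":[(60,0),(60,80),(28,120)],
   "beaker":[(66,0),(66,80)],"jar":[(56,0),(56,60)]}
cup=[(41,0),(60,6),(60,28)]
a=np.linspace(0,2*np.pi,72,endpoint=False)
def outline(c,name,x,y,z0=0):
    P=np.vstack([np.c_[x+d/2*np.cos(a),y+d/2*np.sin(a),0*a+z+z0] for d,z in S.get(name,cup)])
    return cv2.convexHull(proj(c,P).astype(np.float32))
def feat(h):
    m=cv2.moments(h); return np.array([m["m10"]/m["m00"],m["m01"]/m["m00"]])
def seen(c,name,i=0):
    r=cams.cut_out(c["n"],name)
    if not r: return None,0,None
    m=r[i]["pixels"].astype(np.uint8)
    cs=cv2.findContours(m,cv2.RETR_EXTERNAL,cv2.CHAIN_APPROX_NONE)[0]
    h=cv2.convexHull(max(cs,key=cv2.contourArea))
    return feat(h),r[i]["p"],cv2.contourArea(h)
def fit(cs,fs,name,z0=0,x0=(550,0)):
    f=lambda v:np.concatenate([feat(outline(c,name,*v,z0))-u for c,u in zip(cs,fs)])
    s=least_squares(f,x0,diff_step=1e-4); return s.x,np.abs(s.fun).max()
E
python3 - <<'E'
from h import *
ct,cs=cam("top"),cam("scene")
for n in ["base","pan","green_sieve","yellow_sieve","red_sieve","lid","spare_sieve","bottle","beaker","jar"]:
    o=[]
    F=[]
    for c in (ct,cs):
        u,p,A=seen(c,n); F.append(u)
        if u is None: o.append("none");continue
        v,e=fit([c],[u],n); o+= [c["n"],v.round(1),round(p,2),u.round(0),round(A/cv2.contourArea(outline(c,n,*v)),2)]
    print(n,*o)
    if all(x is not None for x in F): v,e=fit([ct,cs],F,n);print("   ",v.round(1),e.round(2))
E
```

```text
base top [477.9   0. ] 0.7 [318. 209.] 1.03 scene [472.7   0. ] 0.88 [316. 212.] 0.99
    [476.5   0. ] 3.93
pan top [532.   0.] 0.88 [458. 189.] 1.0 none
green_sieve top [631.1 204.7] 0.58 [239. 154.] 0.92 scene [726.6   0. ] 0.67 [417. 226.] 0.71
    [632.6 205.1] 0.64
yellow_sieve top [658.8   0. ] 0.65 [310. 144.] 0.85 scene [664.9   0. ] 0.91 [347. 247.] 0.87
    [661.2   0. ] 3.42
red_sieve top [523.8   0. ] 0.83 [171. 194.] 0.96 scene [707.   0.] 0.7 [458. 194.] 0.54
    [524.7 394.1] 0.54
lid top [373.   0.] 0.54 [423. 247.] 1.05 scene [0. 0.] 0.7 [201. 208.] 1.5
    [ 372.9 -300.8] 0.61
spare_sieve none scene [338.   0.] 0.8 [259. 211.] 0.93
bottle top [624.4   0. ] 0.71 [392. 154.] 1.0 scene [495.6   0. ] 0.95 [250. 245.] 1.19
    [584.4   0. ] 83.19
beaker top [362.8   0. ] 0.61 [197. 253.] 1.02 scene [543.2   0. ] 0.76 [406. 164.] 0.58
    [361.4 311.5] 0.45
jar top [473.3   0. ] 0.69 [249. 211.] 0.93 scene [573.5   0. ] 0.7 [380. 193.] 0.66
    [501.9   0. ] 64.5
```

```bash
python3 - <<'E'
s=open('h.py').read()
i=s.index("def fit"); s=s[:i]+'''def fit(cs,fs,name,z0=0,x0=(550,0)):
    f=lambda w:np.concatenate([feat(outline(c,name,*(w-2000),z0))-u for c,u in zip(cs,fs)])
    s=least_squares(f,np.array(x0)+2000.,diff_step=1e-3); return s.x-2000,np.abs(s.fun).max()
'''
open('h.py','w').write(s)
E
python3 - <<'E'
from h import *
ct,cs=cam("top"),cam("scene")
for n in ["base","pan","green_sieve","yellow_sieve","red_sieve","lid","spare_sieve","bottle","beaker","jar"]:
    o=[];F=[];C=[]
    for c in (ct,cs):
        u,p,A=seen(c,n)
        if u is None: continue
        F.append(u);C.append(c)
        v,e=fit([c],[u],n); o+= [c["n"],v.round(1),round(p,2),round(A/cv2.contourArea(outline(c,n,*v)),2)]
    print(n,*o)
    if len(F)>1: v,e=fit(C,F,n);print("   ",v.round(1),e.round(2))
E
```

```text
base top [477.3  -8.9] 0.87 0.89 scene [479.2 -10. ] 0.66 0.91
    [477.7  -9.3] 0.34
pan top [ 532.4 -399.8] 0.76 0.87 scene [ 537.7 -399.7] 0.81 0.94
    [ 534.1 -399.9] 0.87
green_sieve top [631.7 203.3] 0.75 0.85 scene [636.6 203.7] 0.68 1.02
    [633.5 204.1] 0.7
yellow_sieve top [657.4   9.5] 0.85 0.9 scene [660.8   8.5] 0.72 0.93
    [658.6   9.3] 0.6
red_sieve top [523.5 394.8] 0.78 0.87 scene [635.2 205. ] 0.75 0.86
    [530.1 328.7] 28.29
lid top [ 372.3 -300.7] 0.65 0.93 scene [ 376.  -300.8] 0.86 0.93
    [ 373.1 -300.7] 0.55
spare_sieve top [ 440.5 -153.4] 0.79 0.93 scene [ 443.3 -155. ] 0.86 0.81
    [ 441.1 -154.1] 0.48
bottle top [ 626.  -214.6] 0.84 0.94 scene [ 631.5 -213.8] 0.91 0.92
    [ 627.9 -213.9] 0.9
beaker top [361.9 312.4] 0.87 0.78 scene [359.9 310.9] 0.62 0.87
    [361.3 311.6] 0.42
jar scene [476.2 173. ] 0.84 0.83
```

Request:
move_arm --steps '[[[0,0,0],1,0],[[0,0,0],1,0],[[0,0,0],1,0],[[0,0,0],1,0],[[0,0,0],1,0],[[0,0,0],1,0],[[0,0,0],1,0],[[0,0,0],1,0],[[0,0,0],1,0],[[0,0,0],1,0],[[0,0,0],1,0],[[0,0,0],1,0],[[0,0,0],0.97,0],[[-1,0.37,0],0,0],[[-1,0.37,0],0,0],[[-1,0.37,0],0,0],[[-1,0.37,0],0,0],[[-1,0.37,0],0,0],[[-1,0.37,0],0,0],[[-1,0.37,0],0,0]]'

```text
t: 3.97
ee_pos: [331.0, 389.3, 189.0]
orientation: [2.222, 2.221, 0.001]
ft_force: [0.4, 0.5, 0.1]
width: 87.5
grasp_force: 0.0
```

Request:
move_arm --steps '[[[-1,0.37,0],0,0],[[-1,0.37,0],0,0],[[-1,0.37,0],0,0],[[-1,0.37,0],0,0],[[-1,0.37,0],0,0],[[-1,0.37,0],0,0],[[-1,0.37,0],0,0],[[-1,0.37,0],0,0],[[-1,0.37,0],0,0],[[-1,0.37,0],0,0],[[-1,0.37,0],0,0],[[-1,0.37,0],0,0],[[-1,0.37,0],0,0],[[-1,0.37,0],0,0],[[-1,0.37,0],0,0],[[-1,0.37,0],0,0],[[0,0,0],0,0],[[0,0,0],0,0],[[0,0,0],0,0]]'

```text
t: 5.55
ee_pos: [478.0, -9.4, 188.8]
orientation: [-2.223, -2.219, 0.0]
ft_force: [-0.7, -0.4, -1.1]
width: 87.9
grasp_force: 0.0
```

Run:
```python
from h import *
c=cam("wrist"); o=c["o"]; print(o["t"],o["ee_pos"],o["orientation"],o["qpos"].round(2))
print(R.from_rotvec(o["orientation"]).as_matrix().round(3), c["t"])
u,p,A=seen(c,"base"); print(u,p,A)
if u is not None: print(fit([c],[u],"base",x0=(478,-9)))
cv2.imwrite("pics/w1.png",c["img"][:,:,::-1])
```

```text
5.55 [477.96207224  -9.39684775 188.77667964] [-2.22271387e+00 -2.21943475e+00  1.69522701e-04] [-0.04  0.21  1.95  0.    0.99 -0.04]
[[ 0.001  1.    -0.   ]
 [ 1.    -0.001  0.   ]
 [ 0.    -0.    -1.   ]] [478.35445658  62.87970969 384.33324566]
[319.80139057 171.01146211] 0.98 6616.0
(array([478.7073422 ,  -7.86661063]), np.float64(6.354831327826105e-07))
```

View pics/w1.png

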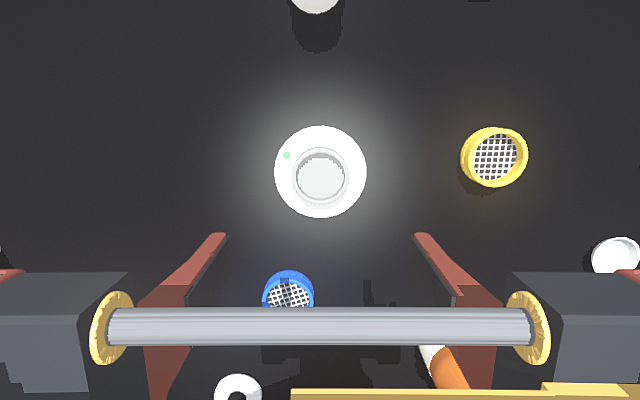

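The wrist view shows the base at (320,171), with its recess empty, plus yellow at (494,157) and blue at (288,292). The fingers lie left and right of it along world x. On to the pan.

Request:
move_arm --steps '[[[-0.98,0.14,0],0,0],[[-0.98,0.14,0],0,0],[[-0.98,0.14,0],0,0],[[-0.98,0.14,0],0,0],[[-0.98,0.14,0],0,0],[[-0.98,0.14,0],0,0],[[-0.98,0.14,0],0,0],[[-0.98,0.14,0],0,0],[[-0.98,0.14,0],0,0],[[-0.98,0.14,0],0,0],[[-0.98,0.14,0],0,0],[[-0.98,0.14,0],0,0],[[-0.98,0.14,0],0,0],[[-0.98,0.14,0],0,0],[[-0.98,0.14,0],0,0],[[-0.98,0.14,0],0,0],[[0,0,0],0,0],[[0,0,0],0,0],[[0,0,0],0,0]]'

```text
t: 7.23
ee_pos: [534.0, -400.2, 188.5]
orientation: [-2.221, -2.221, -0.0]
ft_force: [0.0, -0.2, -0.7]
width: 87.5
grasp_force: 0.0
```

```bash
cat > look.py <<'E'
from h import *
import sys
n=sys.argv[1]; z0=float(sys.argv[2]) if len(sys.argv)>2 else 0
c=cam("wrist"); o=c["o"]; e=o["ee_pos"]; x0=e[:2]
u,p,A=seen(c,n); print(o["t"],e.round(1),o["orientation"].round(3),"p",p)
if u is not None:
    v,_=fit([c],[u],n,z0,x0); d=v-x0
    print("pos",v.round(1),"ratio",round(A/cv2.contourArea(outline(c,n,*v,z0)),2),"tool units x,y",(d[[1,0]]/25).round(3))
if len(sys.argv)>3: cv2.imwrite(f"pics/{sys.argv[3]}.png",c["img"][:,:,::-1])
E
python3 look.py pan
```

```text
7.2333 [ 534.  -400.2  188.5] [-2.221 -2.221 -0.   ] p 0.77
pos [ 533.6 -398.8] ratio 0.96 tool units x,y [ 0.058 -0.017]
```

Request:
move_arm --steps '[[[0.06,-0.02,1],0,0],[[0,0,1],0,0],[[0,0,1],0,0],[[0,0,1],0,0],[[0,0,1],0,0],[[0,0,1],0,0],[[0,0,0.8],0,0],[[0,0,0.46],0,0],[[0,0,0],0,0],[[0,0,0],0,1],[[0,0,0],0,1],[[0,0,0],0,1],[[0,0,0],0,1],[[0,0,0],0,1],[[0,0,0],0,1],[[0,0,0],0,1],[[0,0,0],0,1]]'

```text
t: 8.75
ee_pos: [533.5, -400.3, 7.6]
orientation: [2.222, 2.22, 0.0]
ft_force: [-0.6, -0.4, -0.5]
width: 37.9
grasp_force: 0.0
```

```bash
python3 look.py pan 0 w2; python3 -c "
from h import *
print(ctrl.get_obs())"
```

```text
8.75 [ 533.5 -400.3    7.6] [2.222 2.22  0.   ] p 0.95
pos [ 533.9 -398.5] ratio 0.92 tool units x,y [0.073 0.013]
{'t': 8.85, 'qpos': array([-6.61491118e-01,  7.09501901e-01,  1.61643574e+00, -1.68550309e-05,
        8.15690265e-01, -6.60574827e-01]), 'qvel': array([ 0.00066137,  0.00248385,  0.00104483,  0.00040803, -0.00104435,
       -0.00038467]), 'joint_torque': array([-5.51666690e-04, -6.38550568e+01, -2.08625507e+01,  3.53873649e-02,
        5.69296768e-02,  1.52271773e-04]), 'ee_pos': array([ 533.46161158, -400.22267617,    7.39243064]), 'orientation': array([-2.22242248e+00, -2.22041268e+00,  2.59993981e-05]), 'ft_force': array([ 0.36269182, -0.75337681, -0.29640169]), 'moment': array([-0.05840627,  0.06318829,  0.00019646]), 'grasp_force': 0.0, 'width': 29.770203547648144}
```

View pics/w2.png

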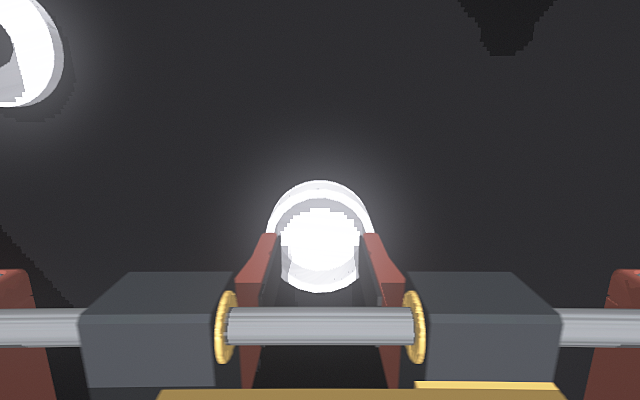

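The picture shows the cup at (320,235), with the fingers (tips near (275,235) and (365,235)) drawn over its rim. They seem to be closing on nothing, so I check the geometry.

Run:
```python
from h import *
c=cam("wrist"); print(c["K"][0,0],c["k1"],c["t"],(c["R"][:,2]).round(3))
M=R.from_rotvec(c["o"]["orientation"]).as_matrix(); e=c["o"]["ee_pos"]; w=c["o"]["width"]
print(w,c["o"]["t"])
for off in ([0,0,0],[0,19,0],[0,-19,0],[0,19,-19],[0,19,-40],[0,19,-60],[-10,19,0],[10,19,0]): print(off,proj(c,[e+M@np.array(off)]).round(0))
s=cam("scene");t=cam("top")
im=s["img"]; p=proj(s,[[533,-400,15]])[0].astype(int); print(p)
a_=cv2.resize(im[max(0,p[1]-75):p[1]+75,max(0,p[0]-100):p[0]+100],None,fx=4,fy=4)
cv2.imwrite("pics/s2.png",a_[:,:,::-1])
```

```text
351.44535318684876 0.025423256234297285 [ 533.73322848 -327.89151539  202.9290749 ] [ 0.    -0.263 -0.965]
29.770203547648144 8.85
[0, 0, 0] [[319. 231.]]
[0, 19, 0] [[351. 231.]]
[0, -19, 0] [[287. 231.]]
[0, 19, -19] [[354. 243.]]
[0, 19, -40] [[358. 260.]]
[0, 19, -60] [[363. 280.]]
[-10, 19, 0] [[351. 247.]]
[10, 19, 0] [[351. 215.]]
[166 248]
```

View pics/s2.png

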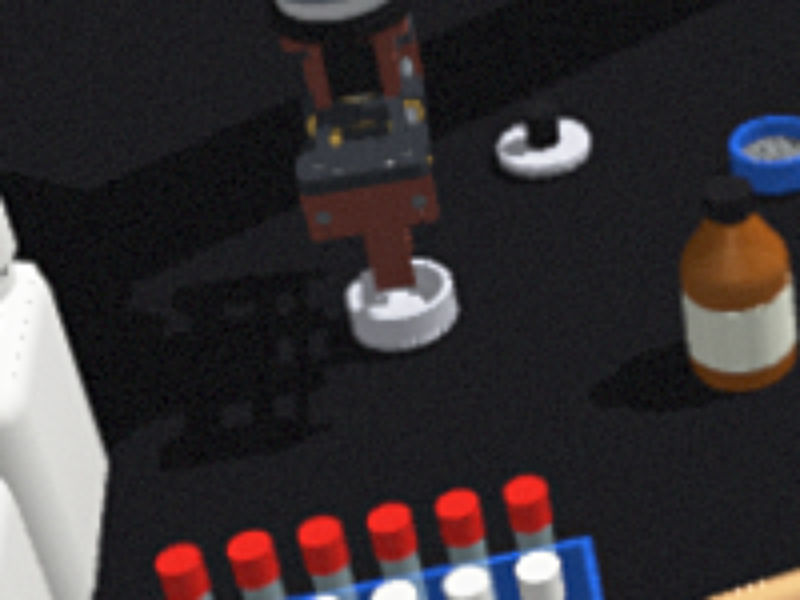

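The scene crop shows the finger over the middle of the cup, with its tip at about rim height, so the real tips seem higher than the TCP. I compare predicted finger geometry with the pictures.

Run:
```python
from h import *
c=cam("wrist"); M=R.from_rotvec(c["o"]["orientation"]).as_matrix(); e=c["o"]["ee_pos"]
print(ctrl.grip_depth, c["o"]["width"], c["o"]["t"])
for s in range(0,81,20): print(s,[proj(c,[e+M@np.array([x,44,-s])])[0].round(0).tolist() for x in(-10,10)])
cv2.imwrite("pics/w3.png",c["img"][:,:,::-1])
s=cam("scene"); im=s["img"].copy()
big=cv2.resize(im[170:290,90:250],None,fx=5,fy=5,interpolation=cv2.INTER_CUBIC)
for k in (0,20,40,60,80):
    for dy in(-10,10):
        p=(proj(s,[e+[c["o"]["width"]/2,dy,k]])[0]-[90,170])*5; cv2.circle(big,tuple(int(v) for v in p),4,(0,255,0),-1)
cv2.imwrite("pics/s3.png",big[:,:,::-1])
```

```text
18.700000000000003 18.070752621487152 9.0
0 [[393.0, 247.0], [394.0, 215.0]]
20 [[400.0, 261.0], [402.0, 226.0]]
40 [[409.0, 279.0], [412.0, 241.0]]
60 [[421.0, 301.0], [424.0, 259.0]]
80 [[436.0, 330.0], [440.0, 282.0]]
```

View pics/s3.png

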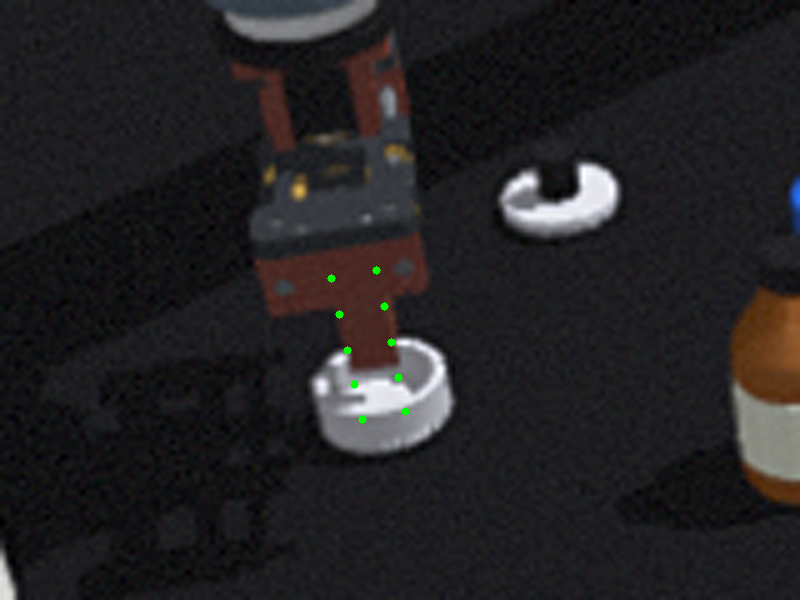

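The real tips are about 28 mm higher than the reported TCP, so the fingers closed just above the rim. The pan is undisturbed. I'll open and go lower in small force-checked steps.

Request:
move_arm --steps '[[[0,0,0],0,0],[[0,0,0],0,0],[[0,0,0],0,0],[[0,0,0],0,0],[[0,0,0],0,0],[[0,0,0],0,0],[[0,0,0],0,0],[[0,0,0],0,0],[[0,0,0],0,0],[[0,0,0],0,0],[[0,0,0],0,0],[[0,0,0],0,0],[[0.06,0,0.08],0,0],[[0,0,0.08],0,0],[[0,0,0.08],0,0],[[0,0,0],0,0]]'

```text
t: 10.43
ee_pos: [533.2, -398.4, 0.7]
orientation: [-2.222, -2.22, 0.0]
ft_force: [-0.1, 0.1, 0.4]
width: 88.0
grasp_force: 0.0
```

Run:
```python
from h import *
c=cam("wrist");e=c["o"]["ee_pos"]; print(e,c["o"]["width"],c["o"]["ft_force"])
s=cam("scene"); im=s["img"].copy()
big=cv2.resize(im[170:290,90:250],None,fx=5,fy=5,interpolation=cv2.INTER_CUBIC)
for k in (0,20,40,60,80):
    for dy in(-10,10):
        p=(proj(s,[e+[c["o"]["width"]/2,dy,k]])[0]-[90,170])*5; cv2.circle(big,tuple(int(v) for v in p),4,(0,255,0),-1)
cv2.imwrite("pics/s4.png",np.hstack([big[200:500,:500]])[:,:,::-1])
```

```text
[ 533.17411264 -398.39920873    0.74249624] 87.9583711894802 [-0.06537936  0.09061717  0.35101016]
```

View pics/s4.png

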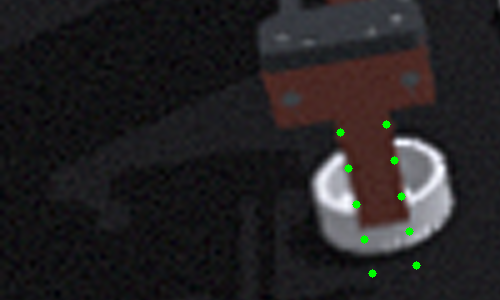

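The finger's lower end is at about (385,224), roughly 26–30 mm above the predicted tip marks at (372,273) and (416,265). That confirms the offset. Continue down, watching the force.

Request:
move_arm --steps '[[[0,0,0.2],0,0],[[0,0,0.2],0,0],[[0,0,0.2],0,0],[[0,0,0],0,0]]'

```text
t: 10.87
ee_pos: [532.7, -398.1, -15.1]
orientation: [-2.221, -2.219, 0.0]
ft_force: [-0.5, 1.2, -0.7]
width: 87.8
grasp_force: 0.0
```

Run:
```python
from h import *
c=cam("wrist");e=c["o"]["ee_pos"]; print(e,c["o"]["width"],c["o"]["ft_force"])
s=cam("scene"); im=s["img"].copy()
big=cv2.resize(im[170:290,90:250],None,fx=5,fy=5,interpolation=cv2.INTER_CUBIC)
for k in (20,30,40):
    for dy in(-10,10):
        p=(proj(s,[e+[57.5,dy,k]])[0]-[90,170])*5; cv2.circle(big,tuple(int(v) for v in p),3,(0,255,0),-1)
cv2.imwrite("pics/s5.png",np.hstack([big[200:500,:500],cv2.resize(c["img"],None,fx=.47,fy=.75)])[:,:,::-1])
```

```text
[ 532.7337972  -398.13694501  -15.06120533] 87.76080107864347 [-0.51840445  1.15682683 -0.71028425]
```

View pics/s5.png

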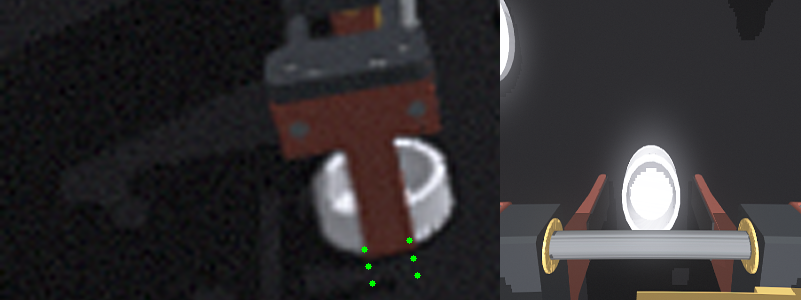

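The finger's lower end, at about (390,252), falls between the 30 and 40 mm marks, so the tips sit about 35 mm above the reported TCP. I'll grasp at TCP z ≈ -28.

Request:
move_arm --steps '[[[0,0,0.2],0,0],[[0,0,0.2],0,0],[[0,0,0.12],0,0],[[0,0,0],0,0],[[0,0,0],0,1],[[0,0,0],0,1],[[0,0,0],0,1],[[0,0,0],0,1],[[0,0,0],0,1],[[0,0,0],0,1],[[0,0,0],0,1],[[0,0,0],0,1]]'

```text
t: 11.97
ee_pos: [533.6, -398.8, -26.4]
orientation: [2.222, 2.22, 0.0]
ft_force: [0.4, 0.7, 1.8]
width: 58.9
grasp_force: 30.0
```

Gripped at width 59. Lift and carry the pan over the base.

Request:
move_arm --steps '[[[0,0,-0.4],0,1],[[0,0,-1],0,1],[[0,0,-1],0,1],[[0,0,-1],0,1],[[0.98,-0.14,-0.6],0,1],[[0.98,-0.14,0],0,1],[[0.98,-0.14,0],0,1],[[0.98,-0.14,0],0,1],[[0.98,-0.14,0],0,1],[[0.98,-0.14,0],0,1],[[0.98,-0.14,0],0,1],[[0.98,-0.14,0],0,1],[[0.98,-0.14,0],0,1],[[0.98,-0.14,0],0,1],[[0.98,-0.14,0],0,1],[[0.98,-0.14,0],0,1],[[0.98,-0.14,0],0,1],[[0.98,-0.14,0],0,1],[[0.98,-0.14,0],0,1],[[0.93,-0.09,0],0,1]]'

```text
t: 13.63
ee_pos: [478.6, -6.7, 74.0]
orientation: [2.222, 2.22, 0.0]
ft_force: [0.6, -0.5, -1.0]
width: 59.3
grasp_force: 30.0
```

Request:
move_arm --steps '[[[0,0,0],0,1],[[0,0,0],0,1],[[0,0,0],0,1]]'

```text
t: 13.88
ee_pos: [479.4, -8.2, 73.8]
orientation: [2.221, 2.221, 0.001]
ft_force: [-0.4, -1.7, -1.3]
width: 59.0
grasp_force: 30.0
```

Run:
```python
from h import *
from h import seen,fit
c=cam("wrist");o=c["o"];e=o["ee_pos"];print(o["t"],e,o["width"],o["ft_force"])
u,p,A=seen(c,"pan");print(p)
v,_=fit([c],[u],"pan",e[2]+26.4,e[:2]); print("pan",v,A/cv2.contourArea(outline(c,"pan",*v,e[2]+26.4)), "rel",v-e[:2])
cv2.imwrite("pics/w6.png",c["img"][:,:,::-1])
```

```text
13.8833 [479.42377623  -8.20221776  73.80476147] 59.03624106361236 [-0.44033352 -1.68412841 -1.27651923]
0.88
pan [479.62220696  -4.08020601] 0.8161634496472029 rel [0.19843073 4.12201175]
```

View pics/w6.png

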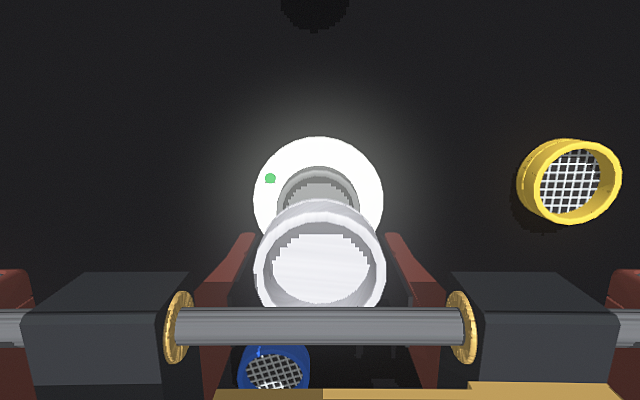

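The view shows the pan upright in the grip at (320,265) above the base at (318,200), well aligned. The shaft hides the pan's near rim, which biases that fit. I'll lower it.

Request:
move_arm --steps '[[[0,-0.03,0.8],0,1],[[0,0,0.8],0,1],[[0,0,0.6],0,1],[[0,0,0.3],0,1],[[0,0,0.12],0,1],[[0,0,0.12],0,1],[[0,0,0.12],0,1],[[0,0,0.04],0,1],[[0,0,0],0,1],[[0,0,0],0,1]]'

```text
t: 14.82
ee_pos: [478.7, -7.9, 1.3]
orientation: [2.222, 2.22, 0.001]
ft_force: [-0.2, -0.5, -0.7]
width: 59.3
grasp_force: 30.0
```

Request:
move_arm --steps '[[[0,0,0.06],0,1],[[0,0,0],0,1],[[0,0,0],0,0],[[0,0,0],0,0],[[0,0,0],0,0],[[0,0,0],0,0],[[0,0,0],0,0],[[0,0,0],0,0],[[0,0,-1],0,0],[[0,0,-1],0,0],[[0,0,-1],0,0],[[0,0,-1],0,0],[[0,0,-1],0,0],[[0,0,-1],0,0],[[0,0,0],0,0],[[0,0,0],0,0],[[0,0,0],0,0]]'

```text
t: 16.23
ee_pos: [477.8, -7.9, 148.9]
orientation: [-2.222, -2.22, 0.001]
ft_force: [-0.4, 0.2, -0.4]
width: 87.5
grasp_force: 0.0
```

```bash
python3 look.py base; python3 look.py pan 26
```

```text
16.2333 [477.8  -7.9 148.9] [-2.222e+00 -2.220e+00  1.000e-03] p 0.86
pos [478.7  -8.3] ratio 0.99 tool units x,y [-0.016  0.037]
16.3333 [477.3  -7.9 148.2] [-2.221 -2.219  0.003] p 0.63
pos [479.   -7.7] ratio 0.93 tool units x,y [0.007 0.065]
```

Request:
move_arm --steps '[[[0.94,0.69,0],0,0],[[0.94,0.69,0],0,0],[[0.94,0.69,0],0,0],[[0.94,0.69,0],0,0],[[0.94,0.69,0],0,0],[[0.94,0.69,0],0,0],[[0.94,0.69,0],0,0],[[0.94,0.69,0],0,0],[[0.94,0.69,0],0,0],[[0,0,0],0,0],[[0,0,0],0,0],[[0,0,0],0,0]]'

```text
t: 17.43
ee_pos: [632.6, 202.9, 148.1]
orientation: [-2.221, -2.22, 0.004]
ft_force: [-0.2, -0.4, 0.7]
width: 87.9
grasp_force: 0.0
```

```bash
python3 look.py green_sieve
cat > seat.py <<'E'
from h import *
import sys
# name z_expected x y : fit image offset in scene -> height error
c=cam("scene"); t=cam("top")
for k in range(1,len(sys.argv),2):
    n=sys.argv[k]; z=float(sys.argv[k+1])
    u,p,A=seen(c,n); q=[478.7,-8.3]
    if u is None: print(n,"unseen");continue
    h=[feat(outline(c,n,*q,z+d)) for d in(0,10)]
    print(n,"p",p,"resid px",(u-h[0]).round(2),"px per 10mm",(h[1]-h[0]).round(2),"area",round(A/cv2.contourArea(outline(c,n,*q,z)),2))
E
python3 seat.py pan 26
```

```text
17.4333 [632.6 202.9 148.1] [-2.221 -2.22   0.004] p 0.98
pos [632.8 205.9] ratio 0.95 tool units x,y [0.12  0.008]
pan p 0.64 resid px [-0.56  0.82] px per 10mm [-0.02 -3.27] area 0.96
```

Request:
move_arm --steps '[[[0.12,0.01,1],0,0],[[0,0,1],0,0],[[0,0,1],0,0],[[0,0,1],0,0],[[0,0,1],0,0],[[0,0,1],0,0],[[0,0,0.6],0,0],[[0,0,0.4],0,0],[[0,0,0],0,0],[[0,0,0],0,1],[[0,0,0],0,1],[[0,0,0],0,1],[[0,0,0],0,1],[[0,0,0],0,1],[[0,0,0],0,1],[[0,0,0],0,1],[[0,0,0],0,1]]'

```text
t: 19.1
ee_pos: [634.5, 206.6, -24.5]
orientation: [2.222, 2.22, 0.002]
ft_force: [-1.8, 0.5, 6.6]
width: 59.5
grasp_force: 30.0
```

```bash
python3 -c "
from h import *
for i in range(3):
    cam('top');o=ctrl.get_obs();print(o['t'],o['ee_pos'].round(1),o['ft_force'].round(1),o['width'],o['qvel'].round(3))"
```

```text
19.15 [634.5 206.7 -24.5] [-1.6  0.2  5.6] 58.70720817392966 [ 0.    -0.001  0.001 -0.    -0.001 -0.001]
19.2 [634.5 206.7 -24.6] [-1.6 -0.3  7.2] 59.415709487165095 [ 0.001 -0.001 -0.002  0.    -0.001  0.002]
19.25 [634.5 206.7 -24.5] [-1.4 -0.3  7.2] 58.75884006366566 [ 0.     0.001  0.    -0.002  0.001  0.   ]
```

There is a steady 7 N upward force, so the tips may be touching the table. I'll regrip 5 mm higher.

Request:
move_arm --steps '[[[0,0,0],0,0],[[0,0,0],0,0],[[0,0,0],0,0],[[0,0,-0.2],0,0],[[0,0,0],0,0],[[0,0,0],0,0],[[0,0,0],0,1],[[0,0,0],0,1],[[0,0,0],0,1],[[0,0,0],0,1],[[0,0,0],0,1],[[0,0,0],0,1]]'

```text
t: 20.25
ee_pos: [634.0, 206.4, -20.7]
orientation: [-2.222, -2.22, 0.0]
ft_force: [0.6, 0.3, -0.7]
width: 58.3
grasp_force: 29.9
```

Request:
move_arm --steps '[[[0,0,-0.4],0,1],[[0,0,-1],0,1],[[0,0,-1],0,1],[[0,0,-1],0,1],[[0,0,-1],0,1],[[-0.95,-0.69,0],0,1],[[-0.95,-0.69,0],0,1],[[-0.95,-0.69,0],0,1],[[-0.95,-0.69,0],0,1],[[-0.95,-0.69,0],0,1],[[-0.95,-0.69,0],0,1],[[-0.95,-0.69,0],0,1],[[-0.95,-0.69,0],0,1],[[-0.95,-0.69,0],0,1],[[0,0,0],0,1],[[0,0,0],0,1],[[0,0,0],0,1]]'

```text
t: 21.67
ee_pos: [479.6, -7.1, 90.1]
orientation: [2.222, 2.219, 0.002]
ft_force: [0.2, 0.3, -0.6]
width: 58.6
grasp_force: 29.9
```

Request:
move_arm --steps '[[[-0.01,-0.02,0.7],0,1],[[0,0,0.6],0,1],[[0,0,0.4],0,1],[[0,0,0.2],0,1],[[0,0,0.14],0,1],[[0,0,0.14],0,1],[[0,0,0.14],0,1],[[0,0,0.14],0,1],[[0,0,0],0,1],[[0,0,0],0,1]]'

```text
t: 22.5
ee_pos: [478.1, -7.4, 27.9]
orientation: [-2.222, -2.22, 0.0]
ft_force: [-1.0, -0.9, -0.2]
width: 58.1
grasp_force: 29.9
```

Request:
move_arm --steps '[[[0,0,0],0,0],[[0,0,0],0,0],[[0,0,0],0,0],[[0,0,0],0,0],[[0,0,0],0,0],[[0,0,-0.9],0,0],[[0,0,-1],0,0],[[0,0,-1],0,0],[[0,0,-1],0,0],[[0,0,-1],0,0],[[0.08,0.9,0],0,0],[[0.08,0.9,0],0,0],[[0.08,0.9,0],0,0],[[0.08,0.9,0],0,0],[[0.08,0.9,0],0,0],[[0.08,0.9,0],0,0],[[0.08,0.9,0],0,0],[[0.08,0.9,0],0,0],[[0,0,0],0,0],[[0,0,0],0,0]]'

```text
t: 24.17
ee_pos: [658.2, 8.5, 149.8]
orientation: [-2.222, -2.22, 0.001]
ft_force: [-0.3, -0.3, -0.0]
width: 87.8
grasp_force: 0.0
```

```bash
python3 look.py yellow_sieve; python3 seat.py pan 26 green_sieve 48; python3 look.py yellow_sieve; python3 look.py green_sieve 48
```

```text
24.1667 [658.2   8.5 149.8] [-2.222e+00 -2.220e+00  1.000e-03] p 0
pan p 0.53 resid px [0.06 4.88] px per 10mm [-0.02 -3.27] area 0.4
green_sieve p 0.91 resid px [-1.07  0.58] px per 10mm [-0.02 -3.33] area 0.89
24.4667 [657.3   8.4 150.6] [-2.222 -2.22   0.   ] p 0.9
pos [659.2  10.7] ratio 0.96 tool units x,y [0.096 0.076]
24.5667 [657.7   8.4 150.6] [2.222 2.22  0.   ] p 0.92
pos [479.6  -8.4] ratio 0.96 tool units x,y [-0.669 -7.122]
```

Request:
move_arm --steps '[[[0.09,0.05,1],0,0],[[0,0,1],0,0],[[0,0,1],0,0],[[0,0,1],0,0],[[0,0,1],0,0],[[0,0,1],0,0],[[0,0,0.54],0,0],[[0,0,0.3],0,0],[[0,0,0],0,0],[[0,0,0],0,1],[[0,0,0],0,1],[[0,0,0],0,1],[[0,0,0],0,1],[[0,0,0],0,1],[[0,0,0],0,1],[[0,0,0],0,1]]'

```text
t: 26.0
ee_pos: [659.5, 10.7, -19.5]
orientation: [2.222, 2.22, 0.001]
ft_force: [-3.1, -0.7, 6.3]
width: 58.2
grasp_force: 33.4
```

Request:
move_arm --steps '[[[0,0,0],0,0],[[0,0,0],0,0],[[0,0,0],0,0],[[0,0,-0.16],0,0],[[0,0,0],0,0],[[0,0,0],0,0],[[0,0,0],0,1],[[0,0,0],0,1],[[0,0,0],0,1],[[0,0,0],0,1],[[0,0,0],0,1],[[0,0,0],0,1]]'

```text
t: 27.0
ee_pos: [659.3, 10.7, -16.7]
orientation: [-2.222, -2.22, 0.0]
ft_force: [-0.0, -0.3, -0.3]
width: 58.3
grasp_force: 30.0
```

```bash
python3 -c "
from h import *
for i in range(3):
    c=cam('scene');o=ctrl.get_obs();print(o['t'],o['ee_pos'].round(1),o['ft_force'].round(1),o['moment'].round(2),o['width'],o['grasp_force'])
e=o['ee_pos'];im=c['img'].copy()
p=proj(c,[e])[0].astype(int);x,y=max(p[0]-80,0),p[1]-75
big=cv2.resize(im[y:y+120,x:x+160],None,fx=5,fy=5,interpolation=cv2.INTER_CUBIC)
for k in (20,30,40):
    for dy in(-10,10):
        q=(proj(c,[e+[43,dy,k]])[0]-[x,y])*5; cv2.circle(big,tuple(int(v) for v in q),3,(0,255,0),-1)
cv2.imwrite('pics/s7.png',big[:,:,::-1])
"
```

```text
27.05 [659.3  10.7 -16.7] [ 0.5 -0.5 -0.2] [-0.03  0.02  0.03] 58.07713773843272 30.00006919435691
27.1 [659.3  10.7 -16.7] [ 0.2 -0.1 -0.5] [-0.02  0.01  0.02] 58.15447998506129 29.999984392197803
27.15 [659.3  10.7 -16.7] [-0.5  0.6 -0.8] [-0.03  0.02  0.02] 58.132565164589806 29.999765194952488
```

View pics/s7.png

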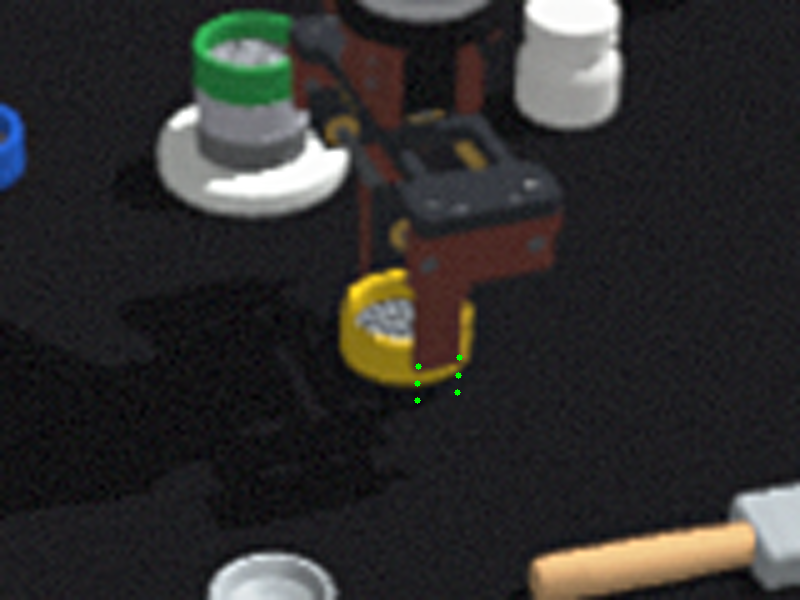

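The stack is straight at (250,90), with green flush on the pan. Yellow is gripped upright with the tips clear of the table. Carry it.

Request:
move_arm --steps '[[[0,0,-0.4],0,1],[[0,0,-1],0,1],[[0,0,-1],0,1],[[0,0,-1],0,1],[[0,0,-1],0,1],[[0,0,-0.4],0,1],[[-0.09,-0.9,0],0,1],[[-0.09,-0.9,0],0,1],[[-0.09,-0.9,0],0,1],[[-0.09,-0.9,0],0,1],[[-0.09,-0.9,0],0,1],[[-0.09,-0.9,0],0,1],[[-0.09,-0.9,0],0,1],[[-0.11,-0.91,0],0,1],[[0,0,0],0,1],[[0,0,0],0,1],[[0,0,0],0,1]]'

```text
t: 28.57
ee_pos: [480.1, -7.7, 103.7]
orientation: [2.222, 2.22, 0.002]
ft_force: [-0.4, 0.1, -0.1]
width: 58.3
grasp_force: 30.0
```

Request:
move_arm --steps '[[[0,-0.03,0.5],0,1],[[0,0,0.5],0,1],[[0,0,0.3],0,1],[[0,0,0.14],0,1],[[0,0,0.14],0,1],[[0,0,0.14],0,1],[[0,0,0.14],0,1],[[0,0,0.1],0,1],[[0,0,0],0,1],[[0,0,0],0,1]]'

```text
t: 29.4
ee_pos: [478.4, -7.7, 54.4]
orientation: [-2.222, -2.22, 0.0]
ft_force: [0.3, -0.3, -1.2]
width: 58.0
grasp_force: 30.0
```

Request:
move_arm --steps '[[[0,0,0],0,0],[[0,0,0],0,0],[[0,0,0],0,0],[[0,0,0],0,0],[[0,0,0],0,0],[[0,0,-0.8],0,0],[[0,0,-1],0,0],[[0,0,-1],0,0],[[0,0,-1],0,0],[[1,0.11,0],0,0],[[1,0.11,0],0,0],[[1,0.11,0],0,0],[[1,0.11,0],0,0],[[1,0.11,0],0,0],[[1,0.11,0],0,0],[[1,0.11,0],0,0],[[1,0.11,0],0,0],[[1,0.11,0],0,0],[[1,0.11,0],0,0],[[1,0.11,0],0,0]]'

```text
t: 31.07
ee_pos: [508.7, 268.6, 149.4]
orientation: [-2.222, -2.221, 0.0]
ft_force: [-0.8, -0.6, 0.3]
width: 87.7
grasp_force: 0.0
```

Request:
move_arm --steps '[[[1,0.12,0],0,0],[[1,0.12,0],0,0],[[1,0.12,0],0,0],[[1,0.12,0],0,0],[[1,0.12,0],0,0],[[0,0,0],0,0],[[0,0,0],0,0],[[0,0,0],0,0]]'

```text
t: 31.73
ee_pos: [523.4, 391.7, 149.0]
orientation: [2.222, 2.221, -0.002]
ft_force: [-0.2, 0.0, -0.4]
width: 87.9
grasp_force: 0.0
```

```bash
python3 seat.py green_sieve 48 yellow_sieve 70;python3 look.py red_sieve; python3 look.py red_sieve
```

```text
green_sieve p 0.47 resid px [-0.81  4.68] px per 10mm [-0.02 -3.33] area 0.51
yellow_sieve p 0.93 resid px [-1.28 -0.07] px per 10mm [-0.02 -3.39] area 0.85
31.9333 [523.9 391.3 149.5] [ 2.224  2.219 -0.   ] p 0.56
pos [524.9 395.1] ratio 0.99 tool units x,y [0.15  0.038]
32.0333 [524.1 391.6 149.6] [ 2.223  2.219 -0.   ] p 0.65
pos [524.8 394.7] ratio 0.94 tool units x,y [0.126 0.031]
```

Request:
move_arm --steps '[[[0.14,0.03,1],0,0],[[0,0,1],0,0],[[0,0,1],0,0],[[0,0,1],0,0],[[0,0,1],0,0],[[0,0,1],0,0],[[0,0,0.4],0,0],[[0,0,0.26],0,0],[[0,0,0],0,0],[[0,0,0],0,1],[[0,0,0],0,1],[[0,0,0],0,1],[[0,0,0],0,1],[[0,0,0],0,1],[[0,0,0],0,1],[[0,0,0],0,1]]'

```text
t: 33.47
ee_pos: [525.2, 396.2, -16.1]
orientation: [2.222, 2.22, 0.002]
ft_force: [-1.0, -0.3, 4.9]
width: 59.8
grasp_force: 30.0
```

Request:
move_arm --steps '[[[0,0,-0.4],0,1],[[0,0,-1],0,1],[[0,0,-1],0,1],[[0,0,-1],0,1],[[0,0,-1],0,1],[[0,0,-1],0,1],[[-1,-0.12,0],0,1],[[-1,-0.12,0],0,1],[[-1,-0.12,0],0,1],[[-1,-0.12,0],0,1],[[-1,-0.12,0],0,1],[[-1,-0.12,0],0,1],[[-1,-0.12,0],0,1],[[-1,-0.12,0],0,1],[[-1,-0.12,0],0,1],[[-1,-0.12,0],0,1],[[-1,-0.12,0],0,1],[[-1,-0.12,0],0,1],[[-1,-0.12,0],0,1],[[-1,-0.12,0],0,1]]'

```text
t: 35.13
ee_pos: [482.0, 44.7, 118.4]
orientation: [2.222, 2.22, 0.001]
ft_force: [-0.9, -0.3, -0.7]
width: 59.6
grasp_force: 30.0
```

Request:
move_arm --steps '[[[-1,-0.1,0],0,1],[[-1,-0.07,0],0,1],[[-0.1,0,0],0,1],[[0,0,0],0,1],[[0,0,0],0,1],[[0,0,0],0,1]]'

```text
t: 35.63
ee_pos: [478.2, -5.9, 118.1]
orientation: [2.222, 2.221, 0.001]
ft_force: [0.0, -0.0, -1.1]
width: 59.7
grasp_force: 30.0
```

Run:
```python
from h import *
c=cam("wrist");o=c["o"];print(o["t"],o["ee_pos"],o["ft_force"])
cv2.imwrite("pics/w8.png",np.hstack([cv2.resize(c["img"],(400,250))[:250]])[:,:,::-1])
s=cam("scene"); crop=cv2.resize(s["img"][130:230,260:380],(480,400),interpolation=cv2.INTER_CUBIC)
a_=cv2.resize(c["img"][100:320,200:520],(480,330))
b=np.zeros((400,800,3),np.uint8); b[:,:400]=crop[:,:400]; b[:275,400:]=cv2.resize(a_,(400,275)); cv2.imwrite("pics/w8.png",b[:,:,::-1])
```

```text
35.6333 [478.21770034  -5.89348193 118.07862685] [ 0.04198153 -0.01944312 -1.08411327]
```

View pics/w8.png

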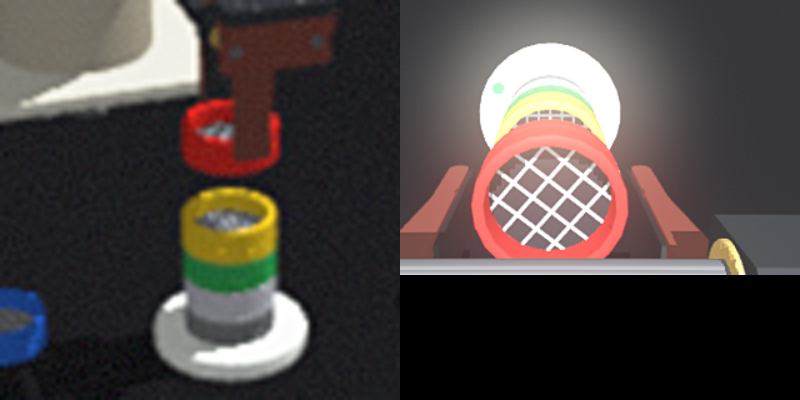

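The left crop shows pan, green and yellow stacked straight, with red upright just above and aligned (column 230 vs 229). Lower it.

Request:
move_arm --steps '[[[-0.04,0.02,0.4],0,1],[[0,0,0.4],0,1],[[0,0,0.2],0,1],[[0,0,0.14],0,1],[[0,0,0.14],0,1],[[0,0,0.14],0,1],[[0,0,0.14],0,1],[[0,0,0.08],0,1],[[0,0,0],0,1],[[0,0,0],0,1]]'

```text
t: 36.57
ee_pos: [478.6, -7.7, 76.9]
orientation: [2.222, 2.22, -0.0]
ft_force: [0.8, -0.4, 0.1]
width: 59.7
grasp_force: 30.0
```

Request:
move_arm --steps '[[[0,0,0],0,0],[[0,0,0],0,0],[[0,0,0],0,0],[[0,0,0],0,0],[[0,0,0],0,0],[[0,0,-0.5],0,0],[[0,0,-1],0,0],[[0,0,-1],0,0],[[0,0,-1],0,0],[[-0.98,-0.35,0],0,0],[[-0.98,-0.35,0],0,0],[[-0.98,-0.35,0],0,0],[[-0.98,-0.35,0],0,0],[[-0.98,-0.35,0],0,0],[[-0.98,-0.35,0],0,0],[[-0.98,-0.35,0],0,0],[[-0.98,-0.35,0],0,0],[[-0.98,-0.35,0],0,0],[[-0.98,-0.35,0],0,0],[[-0.98,-0.35,0],0,0]]'

```text
t: 38.23
ee_pos: [381.5, -278.2, 164.5]
orientation: [2.222, 2.22, 0.0]
ft_force: [-0.2, 0.1, -0.3]
width: 87.4
grasp_force: 0.0
```

Request:
move_arm --steps '[[[-0.94,-0.37,0],0,0],[[0,0,0],0,0],[[0,0,0],0,0],[[0,0,0],0,0]]'

```text
t: 38.57
ee_pos: [372.7, -300.0, 164.3]
orientation: [-2.223, -2.219, -0.0]
ft_force: [0.3, 0.3, -0.2]
width: 87.8
grasp_force: 0.0
```

```bash
python3 look.py lid; python3 look.py lid; python3 seat.py yellow_sieve 70 red_sieve 92
python3 - <<'E'
from h import *
c=cam("wrist");s=cam("scene")
b=np.zeros((400,800,3),np.uint8); b[:,:400]=cv2.resize(s["img"][130:230,260:360],(400,400),interpolation=cv2.INTER_CUBIC)
b[:250,400:]=cv2.resize(c["img"],(400,250)); cv2.imwrite("pics/w9.png",b[:,:,::-1])
E
```

```text
38.5667 [ 372.7 -300.   164.3] [-2.223 -2.219 -0.   ] p 0.86
pos [ 372.4 -299.5] ratio 0.97 tool units x,y [ 0.023 -0.012]
38.6667 [ 373.  -299.6  164.3] [-2.221 -2.221 -0.   ] p 0.76
pos [ 372.5 -299.4] ratio 0.97 tool units x,y [ 0.007 -0.021]
yellow_sieve p 0.55 resid px [-0.64  4.72] px per 10mm [-0.02 -3.39] area 0.4
red_sieve p 0.54 resid px [-0.79  0.43] px per 10mm [-0.02 -3.45] area 0.86
```

View pics/w9.png

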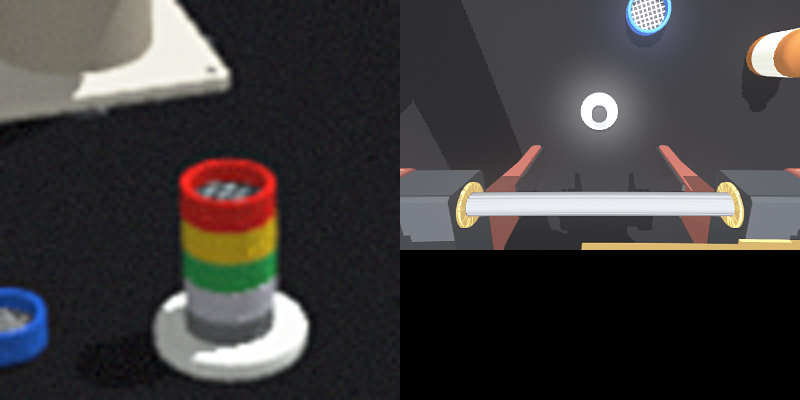

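The four seated pieces stand straight, with red's rim at (229,180) in the crop, and the lid is centred below the gripper. Grasp its knob.

Request:
move_arm --steps '[[[0,-0.02,1],0,0],[[0,0,1],0,0],[[0,0,1],0,0],[[0,0,1],0,0],[[0,0,1],0,0],[[0,0,1],0,0],[[0,0,0.6],0,0],[[0,0,0.4],0,0],[[0,0,0],0,1],[[0,0,0],0,1],[[0,0,0],0,1],[[0,0,0],0,1],[[0,0,0],0,1],[[0,0,0],0,1],[[0,0,0],0,1],[[0,0,0],0,1],[[0,0,0],0,1],[[0,0,0],0,1],[[0,0,0],0,1],[[0,0,0],0,1]]'

```text
t: 40.73
ee_pos: [372.3, -300.6, -10.6]
orientation: [2.222, 2.221, -0.0]
ft_force: [0.8, 0.4, 1.9]
width: 23.3
grasp_force: 30.0
```

Request:
move_arm --steps '[[[0,0,-0.8],0,1],[[0,0,-1],0,1],[[0,0,-1],0,1],[[0,0,-1],0,1],[[0,0,-1],0,1],[[0,0,-1],0,1],[[0.97,0.36,0],0,1],[[0.97,0.36,0],0,1],[[0.97,0.36,0],0,1],[[0.97,0.36,0],0,1],[[0.97,0.36,0],0,1],[[0.97,0.36,0],0,1],[[0.97,0.36,0],0,1],[[0.97,0.36,0],0,1],[[0.97,0.35,0],0,1],[[0.97,0.35,0],0,1],[[0.97,0.35,0],0,1],[[0.98,0.35,0],0,1],[[0,0,0],0,1],[[0,0,0],0,1]]'

```text
t: 42.4
ee_pos: [479.6, -8.5, 134.2]
orientation: [-2.219, -2.223, 0.001]
ft_force: [-0.5, 0.0, -0.3]
width: 23.1
grasp_force: 30.0
```

Request:
move_arm --steps '[[[0,0,0],0,1],[[0,0,0],0,1]]'

```text
t: 42.57
ee_pos: [479.0, -10.1, 134.2]
orientation: [-2.223, -2.219, 0.001]
ft_force: [0.1, 0.3, -0.5]
width: 23.3
grasp_force: 30.0
```

Run:
```python
from h import *
c=cam("wrist");o=c["o"];print(o["t"],o["ee_pos"],o["ft_force"]);s=cam("scene");e=o["ee_pos"]
for n,z in(("lid",e[2]+10.6),("red_sieve",92)):
    u,p,A=seen(c,n)
    if u is not None: v,_=fit([c],[u],n,z,e[:2]); print(n,p,v.round(1),round(A/cv2.contourArea(outline(c,n,*v,z)),2))
b=np.zeros((400,800,3),np.uint8); b[:,:400]=cv2.resize(s["img"][120:220,260:360],(400,400),interpolation=cv2.INTER_CUBIC)
b[:250,400:]=cv2.resize(c["img"],(400,250)); cv2.imwrite("pics/w10.png",b[:,:,::-1])
```

```text
42.5667 [479.01282162 -10.13097663 134.2090668 ] [ 0.11240161  0.31714404 -0.53635832]
lid 0.94 [479.3  -8.6] 0.94
red_sieve 0.82 [479.1  10.6] 0.27
```

View pics/w10.png

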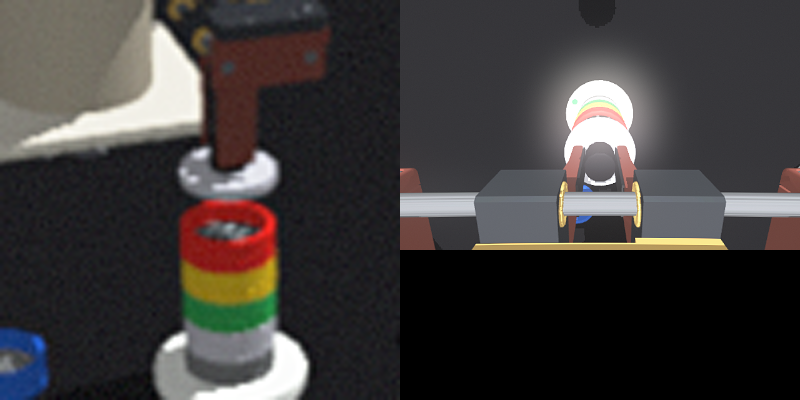

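The lid hangs level at (229,172) above the red rim at (229,218). Lower it.

Request:
move_arm --steps '[[[0.02,0,0.3],0,1],[[0,0,0.2],0,1],[[0,0,0.14],0,1],[[0,0,0.12],0,1],[[0,0,0.12],0,1],[[0,0,0.12],0,1],[[0,0,0.1],0,1],[[0,0,0.1],0,1],[[0,0,0],0,1],[[0,0,0],0,1]]'

```text
t: 43.6
ee_pos: [479.5, -8.9, 104.2]
orientation: [-2.222, -2.22, 0.0]
ft_force: [-1.6, 0.4, -1.1]
width: 23.6
grasp_force: 30.0
```

Request:
move_arm --steps '[[[0,0,0],0,0],[[0,0,0],0,0],[[0,0,0],0,0],[[0,0,0],0,0],[[0,0,0],0,0],[[0,0,0],0,0],[[0,0,0],0,0],[[0,0,-0.6],0,0],[[0,0,-1],0,0],[[0,0,-1],0,0],[[0,0,-1],0,0],[[0,0,-1],0,0],[[1,0,0],0,0],[[1,0,0],0,0],[[1,0,0],0,0],[[1,0,0],0,0],[[1,0,0],0,0],[[0,0,0],0,0],[[0,0,0],0,0]]'

```text
t: 45.18
ee_pos: [479.5, 116.8, 219.3]
orientation: [2.22, 2.223, -0.001]
ft_force: [-0.6, -0.1, 0.0]
width: 87.9
grasp_force: 0.0
```

```bash
python3 seat.py red_sieve 92 lid 114
python3 - <<'E'
from h import *
ct,cs=cam("top"),cam("scene")
for n in ["spare_sieve","bottle","beaker","jar"]:
    C=[];F=[]
    for c in (ct,cs):
        u,p,A=seen(c,n)
        if u is not None:C.append(c);F.append(u)
    v,e=fit(C,F,n); print(n,v.round(1),e.round(1))
cv2.imwrite("pics/s11.png",cv2.resize(cs["img"][120:230,250:380],(650,550),interpolation=cv2.INTER_CUBIC)[:,:,::-1])
E
```

```text
red_sieve p 0.62 resid px [-1.66  4.21] px per 10mm [-0.02 -3.45] area 0.47
lid p 0.8 resid px [-0.34  0.69] px per 10mm [-0.02 -3.54] area 0.93
spare_sieve [ 440.8 -154.4] 0.6
bottle [ 627.3 -213.5] 1.1
beaker [360.1 315.4] 1.4
jar [477.4 173.7] 0.0
```

View pics/s11.png

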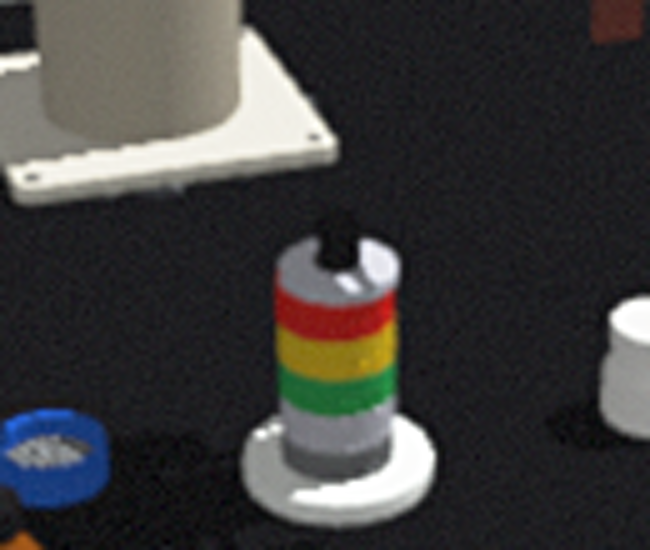

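The picture shows pan, green, yellow, red and lid stacked straight and flush on the base (column 338, rows 240–470). The bystanders have not moved and the gripper is clear. I'm handing the job in.

```bash
python3 -c "
from workcell import ctrl
print(ctrl.close_job())"
```

```text
the job is handed in; nothing more can be done
None
```

The stack is built on the base (pan, green, yellow, red, lid) and handed in at about 46 s of the 128 s. In the last picture every piece looks straight and fully seated, and the blue sieve, bottle, beaker and jar are where they started to within a few mm; the hand-in gave no verdict.

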